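Lock the push-and-turn cap on the sample bottle

ROBOT

A 6-joint arm with a two-finger parallel gripper is mounted at the origin on the work surface. World frame = base frame: x ahead of the robot, y to its left, z up, the work surface at z = 0. Lengths are in m, angles in rad, forces in N, time in s.
With the tool pointing down it reaches from about 0.225 to 0.725 m from the base axis. Payload 3.1 kg.
Tool frame: the origin (TCP) lies midway between the tips of the shut fingers; the grasp point (between the pads) lies 19 mm behind it (grip_point_offset is the distance from the TCP to the grasp point, in m); z points along the fingers, y is the line along which they close (so a half turn about z gives the same grasp; the last joint's range is limited). The gripper opens to 85 mm and grips with 20 to 120 N. Pads are 22 mm wide; open, the fingers measure 114 mm over their backs; the gripper's body (76 mm by 85 mm) begins 54 mm behind the grasp point. The pads swing forward as they close: fully open they stand 13 mm farther back than shut.
Start: joints at [1.174, 0.048, 0.099, 1.622, 0, 1.443], TCP at [0.139, 0.506, 0.231] pointing down, gripper open.
Joint ranges: [-2.91, 2.91], [-0.99, 1.94], [-1.21, 1.42], [-2.12, 2.29], [-1.49, 1.47], [-3.14, 3.14]. Speed limits (rad/s): [2.79, 2.79, 3.14, 3.14, 3.14, 3.14].

INTERFACE

Orientations are given as a unit quaternion [x, y, z, w].
In Python, from workcell import state, get_image, camera_info, close_job, grip_point_offset gives the robot as it stands.
- The arm moves only by the tool carry_out, never from a script. Its argument "commands" is a list that holds one entry, the list of rows, each a list of 7 numbers: the shift along the tool's x, y, z in mm, then the turn, a rotation vector about the tool's x, y, z in degrees, then the opening, from 0 (shut) to 1 (fully open). A call has 1 to 8 rows; each row is the pose to reach, as a shift and turn from the pose commanded when the call began, along the tool's axes at that moment; what a row does not reach only later rows make up. A row lasts 1/12 s, in which the tool goes at most 41.7 mm and 7.16 degrees, less where a joint would pass 70% of its speed; a pose out of reach is approached as far as the arm can. A call with a gripper value outside its range is refused whole. The fingers move at their own pace and stop on an object; the grip force is fixed at half the most. Time passes only in rows, so rows that repeat a pose let the fingers close. It gives the time, the measured TCP pose, the force, the opening and the grip force at its end, in the units of the state.
- state(): the state, without advancing time (a new reading comes with each control period).
- get_image(name): name is "side" or "top" or "wrist"; returns the picture (420x560x3 uint8, red, green, blue); there is no depth.
- camera_info(name): a dict with "camera_matrix" (3x3 intrinsics, pixels), "view" (4x4, takes a point from world to camera coordinates). Camera axes: x right, y down, z forward; pixel columns grow to the right and rows downward; lengths in m; the calibration is good to about 2 mm. A picture is of the moment at which its call begins: read the wrist's pose just before it. camera_info takes no time and is no camera call; for the wrist camera it gives the pose at the moment of the call.
- close_job(): hands the job in; it is judged then, once.
The state is a dict: "clock": time; "joint_pos": joint angles; "joint_velocities": joint speeds; "joint_efforts": joint torques, N m; "tcp_pos": TCP position; "tcp_rot": TCP orientation; "wrist_force": force on the tool from outside, world axes, zero at the start; "wrist_torque": the same for the moment, N m; "grip_width": finger opening in m; "grip_force": force on a finger pad.
Only numpy, scipy, OpenCV 4.12 (cv2) and the standard library are available. Lean on these libraries where they do the work, as an engineer would, in place of code of your own. Each camera call takes 0.05 s, during which the arm holds its last target. There are 200 camera calls.

TASK

Close the open square sample bottle standing in the grey rack: take the loose blue safety cap from the bench, set it squarely on the neck with its white ribs towards the bottle's corners, then keep it pushed down against its springy liner while you twist it clockwise until its inner lugs are caught and it clicks up locked, and let go. Press firmly but do not force it against the stops, keep the bottle down in the rack, and leave everything else alone.

Things in the scene. Friction and masses are not known exactly. Their poses are not given: they have to be found in the camera images.
- cap: Loose blue push-and-turn safety cap, open side down on the bench, 56 mm across (57 over its fine ribs), 24 mm tall, about 45 g. Origin: centre of its lower edge; z up through its top. Four white ribs on its side and top, at its +x, +y, -x and -y, show where its four inner lugs are. Grip it across any diameter.
- cap_lug (a point): The cap's inner lug under its +x rib, middle of the lug's upper face, 6.5 mm above the cap's lower edge, 23.5 mm from its axis. each of the four lugs is 7 mm wide (18 degrees), spans 1.5 to 6.5 mm above the lower edge and stands in from the skirt (inner radius 25.5 mm) to 21.5 mm radius.
- liner_face (a point): Centre of the sprung white liner disc (42 mm) inside the cap, its face when free: 9.5 mm above the cap's lower edge. It meets the bottle's rim and gives up to 7 mm, at about 3.2 N per mm (0.6 N at first touch), pushing the cap back up when let go.
- bottle: Open square bottle of white plastic, 62 x 62 x 115 mm, 0.2 to 0.45 kg, standing in one well of the rack with 1.2 mm play all round: it can shift and turn about 2 degrees but not spin. Origin: centre of its underside; z up, x and y square to its flat sides. Round neck of 40 mm with four cream lugs around it, out to 24 mm radius, centred on the flat sides.
- mouth (a point): Centre of the open bottle's mouth at its rim, 115 mm above its underside. Height of the cap's lower edge against the rim: 3 mm below or higher if cap lugs lie on bottle lugs; 9.5 below as the liner touches; 14 below or more so the lugs pass under the teeth (about 15 N); 14.8 below at the hard bottom (17.5 N); 11.5 below once locked.
- gap (a point): Middle of one of the four gaps between the bottle's lugs, at a corner (45 degrees from its x and y), 22 mm from the axis, 3 mm below the rim. Gaps are 40 degrees long; the cap's lugs go down through them. Turned clockwise seen from above, a cap lug then meets a tooth that hangs to 7.5 mm below the rim and must pass under it. Anticlockwise is blocked.
- notch (a point): Roof of one of the bottle's four notches, on its +x side, 22 mm from the axis, 5 mm below the rim. Next after the tooth, clockwise; 24 degrees long, its middle 45 degrees from the gap. Beyond it is an end stop that no cap lug passes. Let go here, the liner lifts the lugs 2.5 mm into the notches: locked, ribs facing the flat sides within about 3 degrees.
- rack: Grey plastic bench rack screwed to the bench, 90 x 220 x 40 mm, its floor 6 mm thick, with two square wells 65 mm to either side of its middle along its y. Origin: centre of its underside.
- spare: A second bottle of the same kind, already closed with the same blue cap (127.5 mm tall in all), in the rack's other well. Leave it alone. Origin: centre of its underside.
- specimens: Clear open plastic box with small white discs in it, 120 x 160 x 60 mm, beyond the work. Leave it alone. Origin: centre of its underside.
- dish: Glass dish with lid, 90 mm across, 17 mm tall, between the robot and the work. Leave it alone. Origin: centre of its underside.
- reagent: Amber glass reagent bottle with black cap, 52 mm across, 130 mm tall. Leave it alone. Origin: centre of its underside.
There are look-alikes about, which are no part of the job. Of the things that look like the cap, take the one that is farthest from the robot's base at the start. What is shaped like the bottle but purple is not meant.

How it is judged:
By the outcome, as a careful person would: the job done as asked, in the order asked, and still so for the second after the job is handed in, with the robot touching nothing.
It also fails if it takes over 61 s, if anything falls off the work surface, if the arm or the gripper's body presses on something with over 40 N, if the wrist force passes 120 N, or if a joint passes its speed limit or range.

## Working session

There is one attempt and no reset: what is moved stays moved. The work goes in short steps, Python scripts to look and compute and a tool call to move; the robot and the scene stay as the last step left them, time stands still between calls to the robot, and variables do not carry over. Pictures are saved under pics/ and viewed, at most 10 in all, crops included, and the job is handed in when it is done.

Besides the shell and the picture viewer there is one more tool, called after ">>>" by a JSON object that holds its "method" and its "body", one argument or row to a line. carry_out: Moves the arm, as the interface text tells. Its arguments: {"type":"object","properties":{"commands":{"type":"array"}},"required":["commands"]}

```bash
mkdir -p pics; cat > h.py <<'E'
from workcell import *
import numpy as np, cv2
from scipy.spatial.transform import Rotation as R
def cam(n):
    c=camera_info(n); return np.array(c["camera_matrix"]),np.array(c["view"])
def ray(n,u,v,z,c=None):
    K,V=c or cam(n); d=V[:3,:3].T@np.linalg.inv(K)@[u,v,1]; o=-V[:3,:3].T@V[:3,3]
    return o+d*(z-o[2])/d[2]
def proj(n,p,c=None):
    K,V=c or cam(n); q=K@(V[:3,:3]@np.array(p)+V[:3,3]); return q[:2]/q[2]
def snap(n,f):
    c=cam(n); i=get_image(n); cv2.imwrite(f"pics/{f}.png",cv2.cvtColor(i,cv2.COLOR_RGB2BGR)); return i,c
E
python3 - <<'E'
from h import *
a,_=snap("top","t0"); b,_=snap("side","s0")
s=state(); print({k:np.round(v,3) for k,v in s.items()}); print(grip_point_offset)
for n in("top","side"): K,V=cam(n); print(n,K[0,0],-V[:3,:3].T@V[:3,3],V[2,:3])
E
```

```text
{'clock': np.float64(0.1), 'joint_pos': array([ 1.174,  0.049,  0.098,  1.622, -0.   ,  1.443]), 'joint_velocities': array([-0.001, -0.   ,  0.005,  0.   , -0.001,  0.001]), 'joint_efforts': array([ 3.0000e-03, -3.3985e+01,  3.2094e+01,  1.6000e-02, -0.0000e+00,
        0.0000e+00]), 'tcp_pos': array([0.139, 0.506, 0.23 ]), 'tcp_rot': array([ 0.134,  0.991, -0.001, -0.   ]), 'wrist_force': array([-0.713, -0.072, -0.178]), 'wrist_torque': array([-0.02 , -0.014, -0.005]), 'grip_force': np.float64(0.0), 'grip_width': np.float64(0.086)}
0.0187
top 500.17637935874313 [0.37313528 0.0604793  1.42295655] [ 0.14119228 -0.0034732  -0.9899761 ]
side 522.3489958984192 [ 0.23779559 -0.77434755  1.11144466] [ 0.24091891  0.62926172 -0.73890984]
```

View pics/t0.png

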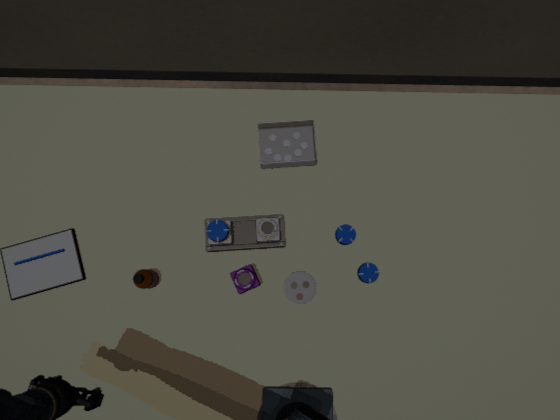

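View pics/s0.png

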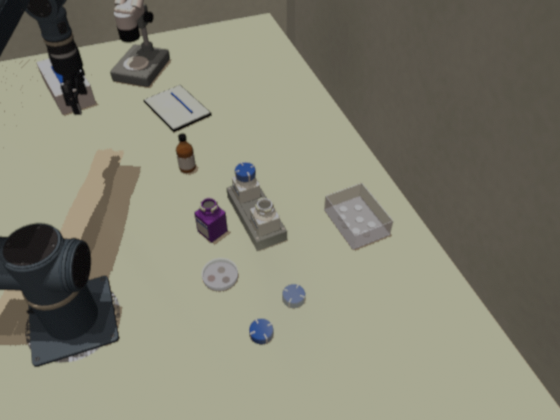

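The top view shows loose caps at about (346,234) and (368,272), the open bottle at (267,230), the capped spare at (218,231), the purple look-alike at (245,279) and the dish at (300,288). The side view agrees.

```bash
python3 - <<'E'
from h import *
i=cv2.imread("pics/t0.png"); hsv=cv2.cvtColor(i,cv2.COLOR_BGR2HSV)
m=cv2.inRange(hsv,(100,120,60),(125,255,255))
m=cv2.morphologyEx(m,cv2.MORPH_CLOSE,np.ones((5,5)))
for c in cv2.findContours(m,0,2)[0]:
    if cv2.contourArea(c)>150:
        (u,v),r=cv2.minEnclosingCircle(c); p=ray("top",u,v,.024); print(u,v,r,p,np.hypot(*p[:2]))
# rack
print("bottle",ray("top",267,229,.121))
print("base",proj("top",[0,0,0]))
b=cv2.resize(i[195:310,190:400],None,fx=3.8,fy=3.8,interpolation=cv2.INTER_CUBIC)
cv2.imwrite("pics/c.png",cv2.convertScaleAbs(b,alpha=1.3))
E
```

```text
368.4360046386719 272.4200134277344 10.027174949645996 [ 0.40956739 -0.19644894  0.024     ] 0.4542440276500708
345.3146057128906 234.0842742919922 9.745997428894043 [ 0.51545228 -0.13223146  0.024     ] 0.5321430386158826
216.93333435058594 230.06666564941406 10.724318504333496 [0.52021825 0.228646   0.024     ] 0.5682482067294184
bottle [0.51521273 0.08618557 0.121     ]
base [295.58152657 423.38748773]
```

View pics/c.png

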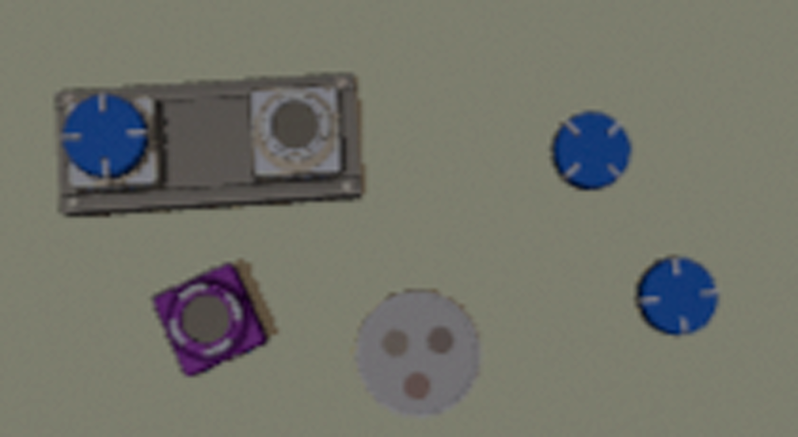

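The target cap is the one at (346,234) px, about (0.515,-0.132) and farther out, with its ribs near 45°. The open bottle is at about (0.515,0.086). I'll move over the cap.

>>> {"method": "carry_out", "body": {
  "commands": [
    [[-532,-515,0,0,0,0,1],[-532,-515,0,0,0,0,1],[-532,-515,0,0,0,0,1],[-532,-515,0,0,0,0,1],[-532,-515,0,0,0,0,1],[-532,-515,0,0,0,0,1],[-532,-515,0,0,0,0,1],[-532,-515,0,0,0,0,1]]
  ]
}}

```text
clock: 0.77
tcp_pos: [0.309, 0.2172, 0.2309]
tcp_rot: [0.134, 0.991, 0.0, -0.0]
wrist_force: [0.9, 0.2, -0.9]
grip_width: 0.0854
grip_force: 0.0
```

>>> {"method": "carry_out", "body": {
  "commands": [
    [[-292,-283,0,0,0,0,1],[-292,-283,0,0,0,0,1],[-292,-283,0,0,0,0,1],[-292,-283,0,0,0,0,1],[-292,-283,0,0,0,0,1],[-292,-283,0,0,0,0,1],[-292,-283,0,0,0,0,1],[-292,-283,0,0,0,0,1]]
  ]
}}

```text
clock: 1.43
tcp_pos: [0.4782, -0.0703, 0.2308]
tcp_rot: [0.134, 0.991, 0.0, -0.0]
wrist_force: [-0.1, 0.6, 0.1]
grip_width: 0.0853
grip_force: 0.0
```

>>> {"method": "carry_out", "body": {
  "commands": [
    [[-53,-53,0,0,0,-5,1],[-53,-53,0,0,0,-10,1],[-53,-53,0,0,0,-15.4,1],[-53,-53,0,0,0,-15.4,1],[-53,-53,0,0,0,-15.4,1]]
  ]
}}

```text
clock: 1.85
tcp_pos: [0.5145, -0.1334, 0.2305]
tcp_rot: [0.002, 1.0, 0.001, -0.001]
wrist_force: [-0.1, -0.1, -0.1]
grip_width: 0.0855
grip_force: 0.0
```

```bash
python3 - <<'E'
from h import *
i,c=snap("wrist","w1"); s=state(); print(s["tcp_pos"],s["tcp_rot"],s["clock"],s["joint_pos"])
print(proj("wrist",[.5155,-.132,.024],c))
E
```

```text
[ 0.51444745 -0.13280088  0.23098425] [ 9.40776184e-04  9.99999339e-01  3.74627162e-04 -5.44355289e-04] 1.9 [-3.79053623e-01  6.58425780e-02  1.17174969e-01  1.62341713e+00
  2.94412840e-04 -3.77172259e-01]
[278.46446168 178.98741105]
```

View pics/w1.png

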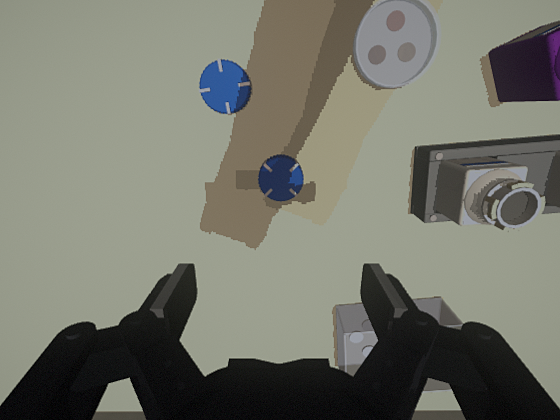

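The wrist view shows the target cap at (281,177) with ribs on the diagonals, and the open bottle's mouth at (512,202). I'll measure the cap precisely here, along with the bottle mouth.

```bash
cat >> h.py <<'E'
def capfit(i,c,n,u,v,w,z=.024):
    """cap top centre and rib angle (mod 90, deg) from blue mask near u,v"""
    hsv=cv2.cvtColor(i,cv2.COLOR_RGB2HSV); b=cv2.inRange(hsv,(95,110,30),(130,255,255))
    x0,y0=int(u-w),int(v-w); m=np.zeros_like(b); m[y0:y0+2*w,x0:x0+2*w]=b[y0:y0+2*w,x0:x0+2*w]
    m=cv2.morphologyEx(m,cv2.MORPH_CLOSE,np.ones((7,7)))
    k=max(cv2.findContours(m,0,2)[0],key=cv2.contourArea); h=cv2.convexHull(k)
    P=np.array([ray(n,*q[0],z,c) for q in h]); (x,y),r=cv2.minEnclosingCircle((P[:,:2]*1e3).astype(np.float32))
    f=np.zeros_like(b); cv2.fillConvexPoly(f,h,255); wh=(f>0)&(hsv[...,1]<120)
    vs,us=np.nonzero(wh); Q=np.array([ray(n,a,d,z,c)[:2] for a,d in zip(us,vs)])*1e3-[x,y]
    rr=np.hypot(*Q.T); Q=Q[(rr>14)&(rr<27)]
    a=np.angle(np.sum(np.exp(4j*np.arctan2(Q[:,1],Q[:,0]))))/4
    return x,y,r,np.degrees(a)%90,len(Q)
E
python3 - <<'E'
from h import *
i=cv2.cvtColor(cv2.imread("pics/w1.png"),cv2.COLOR_BGR2RGB); c=cam("wrist")
print(capfit(i,c,"wrist",281,177,32))
i2=cv2.cvtColor(cv2.imread("pics/t0.png"),cv2.COLOR_BGR2RGB)
print(capfit(i2,cam("top"),"top",345,234,15))
print("mouth",ray("wrist",514,204,.121,c))
E
```

```text
(514.7413330078125, -129.46932983398438, 28.77886199951172, np.float64(45.29380854400233), 159)
(514.2863159179688, -132.24131774902344, 28.280040740966797, np.float64(44.60287745744454), 26)
mouth [0.51595854 0.08506975 0.121     ]
```

>>> {"method": "carry_out", "body": {
  "commands": [
    [[0,2,40,0,0,0,1],[0,2,80,0,0,0,1],[0,2,120,0,0,0,1],[0,2,160,0,0,0,1],[0,2,185,0,0,0,1],[0,2,200,0,0,0,1],[0,2,200,0,0,0,1],[0,2,200,0,0,0,1]]
  ]
}}

```text
clock: 2.57
tcp_pos: [0.5139, -0.13, 0.0309]
tcp_rot: [-0.0, 1.0, 0.0, -0.001]
wrist_force: [0.8, -0.6, -0.2]
grip_width: 0.0851
grip_force: 0.0
```

```bash
python3 - <<'E'
from h import *
i,c=snap("wrist","w2"); s=state(); print(s["tcp_pos"],s["wrist_force"])
print(proj("wrist",[.5145,-.131,.024],c), proj("wrist",[.5145+.028,-.131,.024],c))
E
```

```text
[ 0.5154102  -0.13073873  0.03261212] [0.49651291 0.0832501  1.0171448 ]
[275.22781094 259.75754165] [275.31819994 300.09486108]
```

View pics/w2.png

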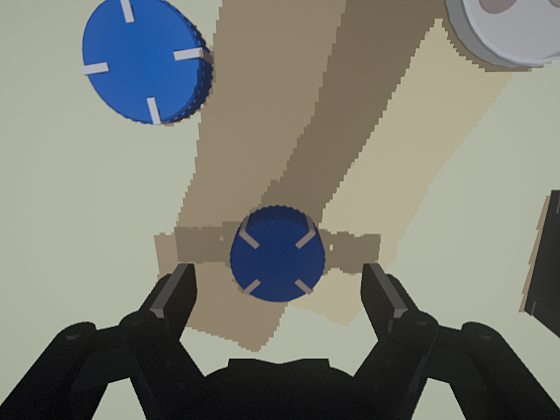

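The cap is centred at about (278,262), midway between the fingers, and the ribs are on the diagonals. I'll descend the rest and close.

>>> {"method": "carry_out", "body": {
  "commands": [
    [[-1,1,15,0,0,0,1],[-1,1,28,0,0,0,1],[-1,1,33,0,0,0,1],[-1,1,33,0,0,0,1],[-1,1,33,0,0,0,0.75],[-1,1,33,0,0,0,0.7],[-1,1,33,0,0,0,0.65],[-1,1,33,0,0,0,0.5]]
  ]
}}

```text
clock: 3.28
tcp_pos: [0.5174, -0.1309, 0.0005]
tcp_rot: [0.0, 1.0, -0.001, 0.002]
wrist_force: [-1.6, 0.8, 5.9]
grip_width: 0.0549
grip_force: 63.3
```

>>> {"method": "carry_out", "body": {
  "commands": [
    [[0,0,0,0,0,0,0.3],[0,0,0,0,0,0,0],[0,0,0,0,0,0,0],[0,0,0,0,0,0,0],[0,0,0,0,0,0,0]]
  ]
}}

```text
clock: 3.7
tcp_pos: [0.5174, -0.1309, 0.0005]
tcp_rot: [0.0, 1.0, -0.0, 0.002]
wrist_force: [-1.7, 1.3, 4.4]
grip_width: 0.055
grip_force: 63.3
```

A 5 N upward force suggests the tips may be touching the bench. I'll regrasp 4 mm higher so the tips stay clear of the bottle's shoulder.

>>> {"method": "carry_out", "body": {
  "commands": [
    [[0,0,0,0,0,0,0.8],[0,0,0,0,0,0,0.8],[0,0,-4,0,0,0,0.8],[0,0,-4,0,0,0,0.8],[0,0,-4,0,0,0,0.8],[0,0,-4,0,0,0,0],[0,0,-4,0,0,0,0],[0,0,-4,0,0,0,0]]
  ]
}}

```text
clock: 4.37
tcp_pos: [0.5164, -0.1306, 0.0028]
tcp_rot: [0.0, 1.0, -0.0, 0.001]
wrist_force: [-0.8, -0.4, 3.0]
grip_width: 0.0547
grip_force: 63.5
```

>>> {"method": "carry_out", "body": {
  "commands": [
    [[0,0,0,0,0,0,0],[0,0,0,0,0,0,0],[0,0,0,0,0,0,0]]
  ]
}}

```text
clock: 4.62
tcp_pos: [0.5165, -0.1306, 0.0029]
tcp_rot: [0.0, 1.0, -0.0, 0.001]
wrist_force: [-0.0, 0.3, 3.9]
grip_width: 0.0545
grip_force: 63.5
```

>>> {"method": "carry_out", "body": {
  "commands": [
    [[0,0,-40,0,0,0,0],[0,0,-80,0,0,0,0],[0,0,-120,0,0,0,0],[0,0,-160,0,0,0,0],[0,0,-200,0,0,0,0],[0,0,-240,0,0,0,0],[0,10,-280,0,0,0,0],[0,50,-290,0,0,0,0]]
  ]
}}

```text
clock: 5.28
tcp_pos: [0.518, -0.0846, 0.2985]
tcp_rot: [0.003, 1.0, -0.003, 0.005]
wrist_force: [1.4, 0.3, 0.3]
grip_width: 0.0546
grip_force: 63.7
```

>>> {"method": "carry_out", "body": {
  "commands": [
    [[0,40,0,0,0,0,0],[0,80,0,0,0,0,0],[0,120,0,0,0,0,0],[0,150,0,0,0,0,0],[0,166,0,0,0,0,0],[0,166,0,0,0,0,0],[0,166,0,0,0,0,0],[0,166,0,0,0,0,0]]
  ]
}}

```text
clock: 5.95
tcp_pos: [0.5157, 0.085, 0.2916]
tcp_rot: [0.0, 1.0, -0.0, -0.001]
wrist_force: [-0.8, -0.4, -0.3]
grip_width: 0.0548
grip_force: 63.6
```

```bash
python3 - <<'E'
from h import *
i,c=snap("wrist","w3"); s=state(); print(s["tcp_pos"],s["tcp_rot"],s["wrist_force"],s["joint_pos"],s["clock"])
np.savez("w3.npz",K=c[0],V=c[1]); print(proj("wrist",[.515,.085,.121],c))
E
```

```text
[0.51583009 0.08464859 0.29169353] [ 5.77103015e-04  9.99999605e-01 -3.07795603e-04 -6.01778361e-04] [ 0.00779276  0.26656567 -0.37024535] [ 3.46662862e-02  6.83923314e-02  2.41793956e-01  1.74542245e+00
 -5.72800197e-04  3.58208432e-02] 6.0
[277.58414215 185.06450056]
```

View pics/w3.png

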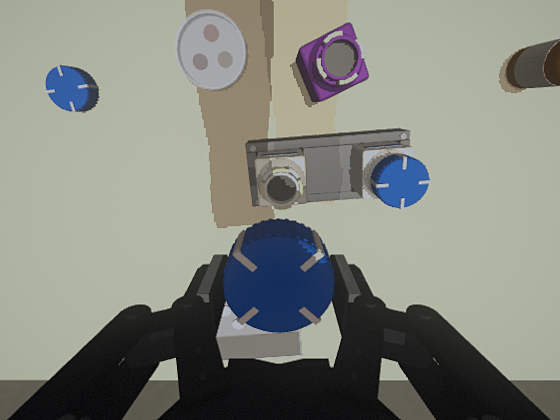

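The wrist view shows the held cap at (279,280), the bottle mouth near (284,186) and the spare at (400,182). I'll measure the mouth in a crop.

```bash
python3 - <<'E'
from h import *
a=cv2.imread("pics/w3.png")[125:215,235:335]; b=cv2.imread("pics/t0.png")[205:260,195:295]
a=cv2.resize(a,(600,540),interpolation=cv2.INTER_CUBIC)
cv2.imwrite("pics/c3.png",a)
E
```

```text
(no output)
```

View pics/c3.png

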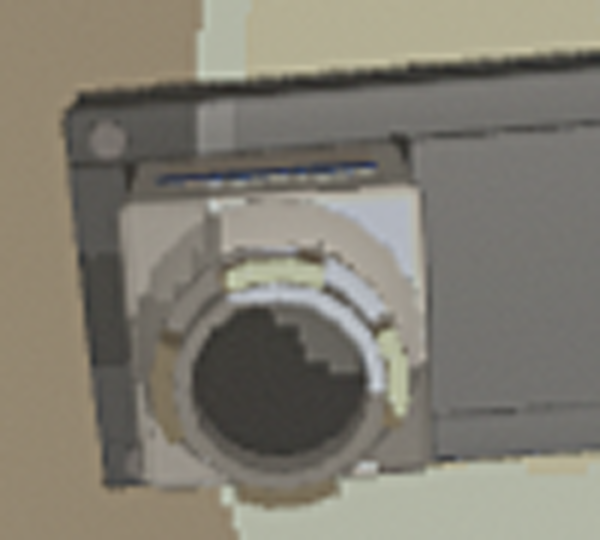

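>>> {"method": "carry_out", "body": {
  "commands": [
    [[-15,4,0,0,0,0,0],[-50,4,20,0,0,0,0],[-60,4,60,0,0,0,0],[-60,4,95,0,0,0,0],[-60,4,125,0,0,0,0],[-60,4,125,0,0,0,0],[-60,4,125,0,0,0,0],[-60,4,125,0,0,0,0]]
  ]
}}

```text
clock: 6.67
tcp_pos: [0.577, 0.0888, 0.1696]
tcp_rot: [0.001, 1.0, -0.0, 0.001]
wrist_force: [0.8, 0.3, 1.1]
grip_width: 0.0547
grip_force: 63.6
```

```bash
python3 - <<'E'
from h import *
i,c=snap("wrist","w4"); s=state(); print(s["tcp_pos"],s["tcp_rot"],s["clock"])
np.savez("w4.npz",K=c[0],V=c[1])
d=np.load("w3.npz"); print(ray("wrist",281.8,188.8,.121,(d["K"],d["V"]))); print(ray("top",267.6,227.6,.121))
E
```

```text
[0.57790073 0.08901214 0.17098594] [5.22368829e-04 9.99995580e-01 6.47383421e-05 2.92612579e-03] 6.7167
[0.51931305 0.08971795 0.121     ]
[0.5189256  0.08469247 0.121     ]
```

View pics/w4.png

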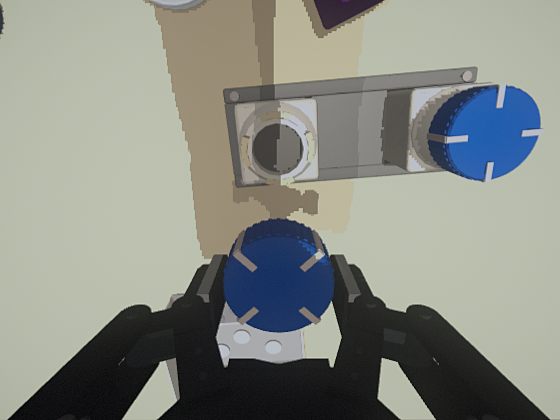

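The view shows the bottle mouth at about (277,147), the held cap at (279,275) and the rack's long edge tilted about 3–4°. Next I'll fit the mouth and held cap, and get the yaw from the rack edges.

```bash
python3 - <<'E'
from h import *
i=cv2.cvtColor(cv2.imread("pics/w4.png"),cv2.COLOR_BGR2RGB); d=np.load("w4.npz"); c=(d["K"],d["V"])
s=state(); print(s["tcp_pos"],s["tcp_rot"])
T=np.array([.577,.0888,.170])
print("cap pred",proj("wrist",T+[0,0,.0211],c),"rib tip ring",[proj("wrist",T+[.028*np.cos(a),.028*np.sin(a),.0211],c).round(1).tolist() for a in np.radians([45,135,225,315])])
g=cv2.cvtColor(i,cv2.COLOR_RGB2GRAY); print(g[147,230:325:3],g[110:190:3,277])
hsv=cv2.cvtColor(i,cv2.COLOR_RGB2HSV)
roi=np.zeros_like(g); cv2.circle(roi,(277,147),32,255,-1)
for th in(90,100,110,120):
    m=((g<th)&(roi>0)).astype(np.uint8)
    k=max(cv2.findContours(m,0,1)[0],key=cv2.contourArea); h=cv2.convexHull(k); e=cv2.fitEllipse(h); print(th,e,ray("wrist",*e[0],.121,c))
# white-square + rack edges
ed=cv2.Canny(g,40,110); L=cv2.HoughLinesP(ed,1,np.pi/360,35,minLineLength=40,maxLineGap=6)
for l in L[:,0]:
    if l[1]<200 and l[3]<200 and 215<l[0]<420:
        z=.04; a=ray("wrist",l[0],l[1],z,c); b=ray("wrist",l[2],l[3],z,c); print(l,np.degrees(np.arctan2(*(b-a)[[1,0]]))%90)
# held cap ribs: low saturation pixels in cap disc
b=cv2.inRange(hsv,(95,110,20),(130,255,255)); b[:215]=0
k=max(cv2.findContours(b,0,2)[0],key=cv2.contourArea); print(cv2.boundingRect(k))
E
```

```text
[0.57790073 0.08901214 0.17098594] [5.22368829e-04 9.99995580e-01 6.47383421e-05 2.92612579e-03]
cap pred [276.95342121 287.92454159] rib tip ring [[315.7, 320.8], [319.2, 251.8], [234.5, 251.9], [238.4, 320.9]]
[103  91  88 132 150 152 165 158  62  64  66  65  65  66  66  63 112 112
 112 112 113 112 114 112  83 193 187 189 170 165 126 126] [136 124 123 129 137  63  66  65  64  67 121 117 118 118 117 115 115 113
 112 109  88  99 130 130 122 121 120]
90 ((276.216552734375, 147.37893676757812), (46.914276123046875, 49.28962326049805), 63.51386642456055) [0.51857369 0.08819989 0.121     ]
100 ((276.5255432128906, 148.73306274414062), (49.337562561035156, 50.85732650756836), 171.52301025390625) [0.51944811 0.08839893 0.121     ]
110 ((276.9400939941406, 148.7974853515625), (50.71025848388672, 51.508636474609375), 2.1167948246002197) [0.51948995 0.08866928 0.121     ]
120 ((276.84356689453125, 148.9398193359375), (50.90573501586914, 51.7933235168457), 171.27130126953125) [0.51958197 0.08860611 0.121     ]
[358  76 476  66] 4.443157429758344
[377  91 493  81] 4.598283043580054
[280 100 374  91] 5.111265920655313
[388 175 460 170] 4.048658217997911
[274  97 428  85] 4.142931704107241
[255  85 377  75] 4.298596684093667
[340 166 389 162] 4.7021166539292665
[233 101 243 187] 4.097353346029453
[222  91 235 186] 4.719226502217121
[317 131 318 181] 3.6620967148469483
[322 181 364 177] 5.576873795508433
[329  29 385   0] 24.88714169474281
[320  38 375   8] 26.1688380928245
[224  88 276  84] 4.036267284320729
[328  29 373   5] 25.54344217191573
(223, 219, 112, 113)
```

```bash
python3 - <<'E'
from h import *
ms=[]
for k in range(4):
    i,c=snap("wrist","w5"); s=state(); T=s["tcp_pos"]; print(T.round(4),s["tcp_rot"].round(4),s["wrist_force"].round(1))
    hsv=cv2.cvtColor(i,cv2.COLOR_RGB2HSV); g=cv2.cvtColor(i,cv2.COLOR_RGB2GRAY)
    roi=np.zeros_like(g); cv2.circle(roi,(277,147),34,255,-1)
    m=((g<115)&(roi>0)).astype(np.uint8); e=cv2.fitEllipse(cv2.convexHull(max(cv2.findContours(m,0,1)[0],key=cv2.contourArea)))
    z=T[2]+.0211
    f=np.zeros_like(g); c0=proj("wrist",T+[0,0,.0211],c)
    el=np.array([proj("wrist",T+[.027*np.cos(a),.027*np.sin(a),.0211],c)+[2,0] for a in np.linspace(0,6.28,60)]).astype(np.int32)
    cv2.fillConvexPoly(f,el,255); rib=(f>0)&(hsv[...,1]<130); vs,us=np.nonzero(rib)
    Q=np.array([ray("wrist",a,b,z,c)[:2] for a,b in zip(us,vs)])*1e3-T[:2]*1e3
    cen=np.zeros(2); rr=np.hypot(*Q.T); Q=Q[rr>14]
    q=[Q[(Q[:,0]*a>0)&(Q[:,1]*b>0)] for a,b in((1,1),(-1,-1),(1,-1),(-1,1))]
    print("ribs",[(len(t),t.mean(0).round(1).tolist()) for t in q])
    A=[];B=[]
    for t in(np.vstack(q[:2]),np.vstack(q[2:])):
        vx,vy,x,y=cv2.fitLine(t.astype(np.float32),cv2.DIST_HUBER,0,.01,.01).ravel(); A.append([-vy,vx]);B.append(-vy*x+vx*y); print("ang",np.degrees(np.arctan2(vy,vx))%90)
    print("cap ctr rel TCP mm",np.linalg.solve(A,B).round(2),"mouth rel TCP",((ray("wrist",*e[0],.121,c)-T)*1e3)[:2].round(2))
E
```

```text
[0.5783 0.0892 0.1716] [4.0e-04 1.0e+00 1.0e-04 3.6e-03] [ 0.5  0.1 -0.8]
ribs [(224, [16.2, 15.9]), (196, [-15.1, -14.9]), (179, [16.3, -13.9]), (208, [-14.8, 16.2])]
ang 45.02224
ang 45.497982
cap ctr rel TCP mm [0.36 0.52] mouth rel TCP [-58.94  -0.63]
[0.5783 0.0894 0.1715] [2.0e-04 1.0e+00 1.0e-04 3.6e-03] [-0.2  0.3 -0.5]
ribs [(150, [15.6, 15.8]), (198, [-14.4, -15.0]), (140, [15.9, -14.2]), (221, [-14.2, 16.6])]
ang 45.147274
ang 45.255016
cap ctr rel TCP mm [1.01 0.54] mouth rel TCP [-58.93  -0.81]
[0.578  0.0895 0.1711] [1.0e-04 1.0e+00 1.0e-04 3.3e-03] [ 1.1 -0.5 -0.2]
ribs [(140, [16.2, 15.4]), (204, [-14.1, -15.1]), (135, [16.3, -14.1]), (225, [-14.4, 16.5])]
ang 45.02122
ang 45.352863
cap ctr rel TCP mm [1.52 0.53] mouth rel TCP [-58.75  -0.91]
[0.5777 0.0896 0.1705] [1.0e-04 1.0e+00 1.0e-04 2.8e-03] [ 0.4 -0.5 -1.6]
ribs [(132, [16.5, 15.2]), (207, [-13.9, -15.0]), (128, [16.4, -13.8]), (220, [-14.4, 16.3])]
ang 44.9909
ang 45.490906
cap ctr rel TCP mm [1.8  0.54] mouth rel TCP [-58.41  -0.98]
```

>>> {"method": "carry_out", "body": {
  "commands": [
    [[30,-1,0,0,0,-2,0],[50,-1,0,0,0,-4,0],[59,-1,0,0,0,-4,0],[59,-1,10,0,0,-4,0],[59,-1,20,0,0,-4,0],[59,-1,30,0,0,-4,0],[59,-1,32,0,0,-4,0],[59,-1,32,0,0,-4,0]]
  ]
}}

```text
clock: 7.58
tcp_pos: [0.5162, 0.0885, 0.1331]
tcp_rot: [-0.035, 0.999, -0.0, -0.002]
wrist_force: [0.2, -0.4, -0.3]
grip_width: 0.0546
grip_force: 63.6
```

>>> {"method": "carry_out", "body": {
  "commands": [
    [[0,0,0,0,0,0,0],[0,0,0,0,0,0,0],[0,0,0,0,0,0,0],[0,0,0,0,0,0,0],[0,0,0,0,0,0,0],[0,0,0,0,0,0,0],[0,0,0,0,0,0,0],[0,0,0,0,0,0,0]]
  ]
}}

```text
clock: 8.25
tcp_pos: [0.517, 0.0886, 0.1354]
tcp_rot: [-0.035, 0.999, -0.0, 0.0]
wrist_force: [0.3, -0.2, -0.5]
grip_width: 0.0545
grip_force: 63.6
```

```bash
python3 - <<'E'
from h import *
i,c=snap("side","s5"); s=state(); print(s["tcp_pos"],s["tcp_rot"],s["wrist_force"])
T=s["tcp_pos"]; u,v=proj("side",T,c).astype(int); print(u,v)
a=i[v-60:v+80,u-80:u+100]; cv2.imwrite("pics/s5c.png",cv2.cvtColor(cv2.resize(a,None,fx=4,fy=4,interpolation=cv2.INTER_CUBIC),cv2.COLOR_RGB2BGR))
E
```

```text
[0.51695943 0.08862031 0.1353859 ] [-3.48942052e-02  9.99391010e-01 -1.00189203e-05  6.68002813e-05] [-0.50865523 -0.18462554 -1.09204726]
261 199
```

View pics/s5c.png

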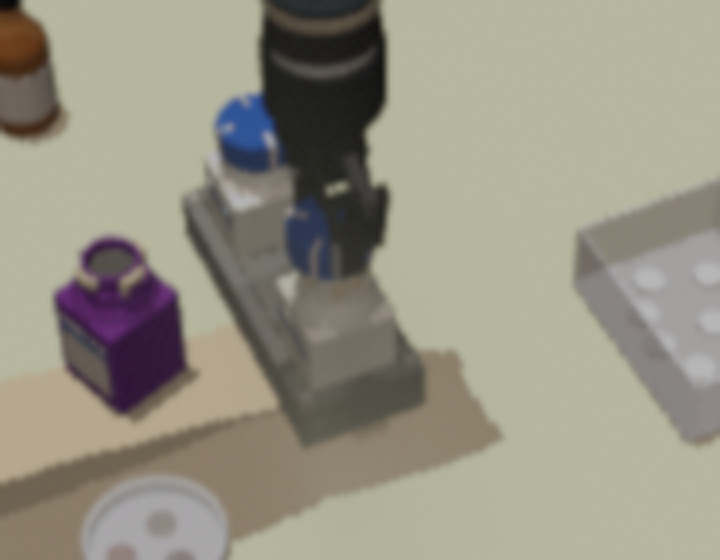

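The side view shows the cap hovering over the neck, aligned and clear. I'll lower gently while watching force.

>>> {"method": "carry_out", "body": {
  "commands": [
    [[-1,-1,3,0,0,0,0],[-1,-1,6,0,0,0,0],[-1,-1,9,0,0,0,0],[-1,-1,12,0,0,0,0],[-1,-1,14,0,0,0,0],[-1,-1,16,0,0,0,0],[-1,-1,16,0,0,0,0],[-1,-1,16,0,0,0,0]]
  ]
}}

```text
clock: 8.97
tcp_pos: [0.518, 0.0877, 0.1192]
tcp_rot: [-0.035, 0.999, 0.0, -0.0]
wrist_force: [-0.2, -0.2, 0.1]
grip_width: 0.0545
grip_force: 63.6
```

>>> {"method": "carry_out", "body": {
  "commands": [
    [[0,0,1,0,0,0,0],[0,0,2,0,0,0,0],[0,0,3,0,0,0,0],[0,0,4,0,0,0,0],[0,0,5,0,0,0,0],[0,0,6,0,0,0,0],[0,0,6,0,0,0,0],[0,0,6,0,0,0,0]]
  ]
}}

```text
clock: 9.63
tcp_pos: [0.5181, 0.0877, 0.1138]
tcp_rot: [-0.035, 0.999, -0.0, 0.0]
wrist_force: [-0.8, -0.4, 2.7]
grip_width: 0.0545
grip_force: 63.8
```

>>> {"method": "carry_out", "body": {
  "commands": [
    [[0,0,1,0,0,0,0],[0,0,2,0,0,0,0],[0,0,3,0,0,0,0],[0,0,3.5,0,0,0,0],[0,0,3.5,0,0,0,0],[0,0,3.5,0,0,0,0]]
  ]
}}

```text
clock: 10.13
tcp_pos: [0.5184, 0.0877, 0.1117]
tcp_rot: [-0.035, 0.999, -0.0, 0.001]
wrist_force: [-3.3, -0.1, 8.2]
grip_width: 0.0546
grip_force: 64.5
```

>>> {"method": "carry_out", "body": {
  "commands": [
    [[0,0,1,0,0,0,0],[0,0,2,0,0,0,0],[0,0,3,0,0,0,0],[0,0,4,0,0,0,0],[0,0,4,0,0,0,0],[0,0,4,0,0,0,0],[0,0,4,0,0,0,0]]
  ]
}}

```text
clock: 10.72
tcp_pos: [0.5189, 0.0877, 0.1097]
tcp_rot: [-0.035, 0.999, -0.0, 0.002]
wrist_force: [-5.0, -0.8, 15.1]
grip_width: 0.0549
grip_force: 65.2
```

>>> {"method": "carry_out", "body": {
  "commands": [
    [[0.5,0,0.6,0,0,0,0],[1,0,1,0,0,0,0],[1,0,1,0,0,4,0],[1,0,1,0,0,8,0],[1,0,1,0,0,12,0],[1,0,1,0,0,15,0],[1,0,1,0,0,15,0]]
  ]
}}

```text
clock: 11.3
tcp_pos: [0.5197, 0.0879, 0.1096]
tcp_rot: [0.097, 0.995, 0.001, 0.004]
wrist_force: [-3.0, 0.0, 16.3]
grip_width: 0.0553
grip_force: 65.2
```

```bash
python3 - <<'E'
from h import *
s=state(); print(s["tcp_pos"],s["tcp_rot"],s["wrist_force"],s["wrist_torque"])
E
```

```text
[0.51970634 0.087878   0.10957842] [9.65949570e-02 9.95315956e-01 6.26033056e-04 3.89478527e-03] [-2.9731057   0.04560633 16.33490352] [ 0.00597087  0.61734676 -0.02355779]
```

>>> {"method": "carry_out", "body": {
  "commands": [
    [[0.3,0,0.2,0,0.4,3,0],[0.5,0,0.3,0,0.4,6,0],[0.5,0,0.3,0,0.4,10,0],[0.5,0,0.3,0,0.4,14,0],[0.5,0,0.3,0,0.4,18,0],[0.5,0,0.3,0,0.4,18,0]]
  ]
}}

```text
clock: 11.8
tcp_pos: [0.5204, 0.0879, 0.1097]
tcp_rot: [0.251, 0.968, 0.002, 0.002]
wrist_force: [0.2, 0.5, 14.6]
grip_width: 0.0548
grip_force: 65.2
```

```bash
python3 - <<'E'
from h import *
s=state(); print(s["tcp_pos"],s["tcp_rot"],np.degrees(2*np.arcsin(s["tcp_rot"][0])),s["wrist_force"],s["wrist_torque"])
E
```

```text
[0.52038528 0.08793972 0.1096722 ] [0.25143475 0.96787131 0.00184927 0.00150986] 29.124858977178945 [ 0.18298727  0.50036211 14.56087122] [ 5.64561977e-05  2.33935587e-01 -6.73408331e-02]
```

>>> {"method": "carry_out", "body": {
  "commands": [
    [[0,0,0.8,0,0.1,0,0],[0,0,0.8,0,0.1,3,0],[0,0,0.8,0,0.1,6,0],[0,0,0.8,0,0.1,9,0],[0,0,0.8,0,0.1,11,0],[0,0,0.8,0,0.1,11,0]]
  ]
}}

```text
clock: 12.3
tcp_pos: [0.5206, 0.0878, 0.1093]
tcp_rot: [0.342, 0.94, 0.002, 0.001]
wrist_force: [-1.2, 0.0, 16.4]
grip_width: 0.0546
grip_force: 65.3
```

```bash
python3 - <<'E'
from h import *
s=state(); print(s["tcp_pos"],s["tcp_rot"],np.degrees(2*np.arcsin(s["tcp_rot"][0])),s["wrist_force"],s["wrist_torque"])
E
```

```text
[0.52059579 0.087849   0.10929369] [3.42412510e-01 9.39546803e-01 2.18882669e-03 8.28432859e-04] 40.047851150774335 [-1.20357638  0.04158807 16.44298507] [-0.10842518  0.19262757  0.00643924]
```

>>> {"method": "carry_out", "body": {
  "commands": [
    [[0,0,0,0,0,1,0],[0,0,0,0,0,1,0],[0,0,-1.5,0,0,1,0],[0,0,-3,0,0,1,0],[0,0,-4.5,0,0,1,0],[0,0,-5.5,0,0,1,0],[0,0,-6,0,0,1,0],[0,0,-6,0,0,1,0]]
  ]
}}

```text
clock: 12.97
tcp_pos: [0.52, 0.0878, 0.1124]
tcp_rot: [0.35, 0.937, 0.002, -0.0]
wrist_force: [4.4, 0.5, 5.7]
grip_width: 0.0548
grip_force: 64.2
```

```bash
python3 - <<'E'
from h import *
s=state(); print(s["tcp_pos"],s["tcp_rot"],np.degrees(2*np.arcsin(s["tcp_rot"][0])),s["wrist_force"],s["wrist_torque"])
E
```

```text
[0.52002457 0.08779029 0.11238494] [ 3.50156894e-01  9.36689214e-01  1.81182439e-03 -4.27320549e-04] 40.99382350254113 [4.44174388 0.47025982 5.72246517] [ 0.00652791 -0.5940176   0.05857057]
```

>>> {"method": "carry_out", "body": {
  "commands": [
    [[-0.5,0.4,-1,0,0,0,0],[-0.8,0.7,-2,0,0,0,0],[-0.8,0.7,-2.5,0,0,0,0],[-0.8,0.7,-2.5,0,0,0,0]]
  ]
}}

```text
clock: 13.3
tcp_pos: [0.5188, 0.0878, 0.1126]
tcp_rot: [0.35, 0.937, 0.001, -0.003]
wrist_force: [3.2, 0.1, 2.2]
grip_width: 0.0553
grip_force: 63.9
```

The height stays put while the lift force falls off, so the lugs are caught. I'll release and retreat.

>>> {"method": "carry_out", "body": {
  "commands": [
    [[0,0,0,0,0,0,0.8],[0,0,0,0,0,0,1],[0,0,0,0,0,0,1],[0,0,0,0,0,0,1],[0,0,-10,0,0,0,1],[0,0,-30,0,0,0,1],[0,0,-65,0,0,0,1],[0,0,-100,0,0,0,1]]
  ]
}}

```text
clock: 13.97
tcp_pos: [0.5168, 0.0873, 0.2122]
tcp_rot: [0.35, 0.937, -0.001, -0.006]
wrist_force: [0.8, -0.5, -0.0]
grip_width: 0.0852
grip_force: 0.0
```

>>> {"method": "carry_out", "body": {
  "commands": [
    [[0,0,-40,0,0,0,1],[0,0,-80,0,0,0,1],[0,0,-80,0,0,0,1],[0,0,-80,0,0,0,1],[0,0,-80,0,0,0,1],[0,0,-80,0,0,0,1],[0,0,-80,0,0,0,1]]
  ]
}}

```text
clock: 14.55
tcp_pos: [0.5181, 0.0871, 0.2901]
tcp_rot: [0.35, 0.937, -0.001, -0.006]
wrist_force: [-0.0, 0.3, -0.9]
grip_width: 0.0853
grip_force: 0.0
```

```bash
python3 - <<'E'
from h import *
i,c=snap("wrist","w9"); j,cs=snap("side","s9"); s=state(); print(s["tcp_pos"],s["wrist_force"],s["clock"])
u,v=proj("wrist",[.519,.088,.1335],c).astype(int); print(u,v)
try: print(capfit(i,c,"wrist",u,v,42,.1335))
except Exception as e: print(e)
a=cv2.resize(i[max(0,v-75):v+75,max(0,u-100):u+100],(400,300)); u,v=proj("side",[.519,.088,.12],cs).astype(int)
b=cv2.resize(j[v-60:v+60,u-80:u+80],(400,300)); cv2.imwrite("pics/f.png",cv2.cvtColor(np.hstack([a,b]),cv2.COLOR_RGB2BGR))
E
```

```text
[0.51825551 0.08705927 0.29037066] [ 0.19015095 -0.59913377 -0.49919485] 14.65
279 190
(518.5073852539062, 89.3484115600586, 29.189403533935547, np.float64(4.747757960722895), 182)
```

View pics/f.png

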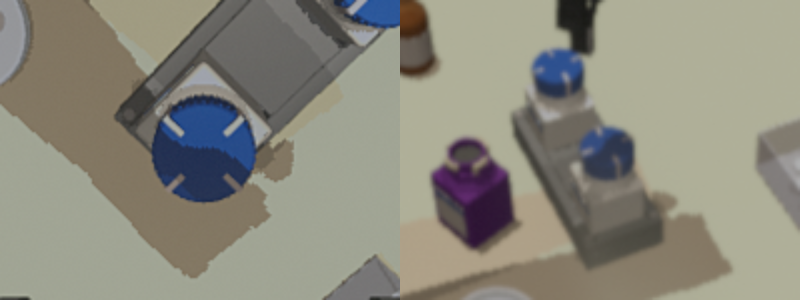

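The cap sits square with its ribs at 4.7° against the rack's 4.3°, so they face the flat sides. The bottle is down in the rack and the gripper is clear.

```bash
python3 -c "from workcell import close_job; print(close_job())"
```

```text
the job is handed in; nothing more can be done
None
```

The farther blue cap is on the open bottle, pressed, turned about 45° clockwise, let go and handed in at about 14.7 s; it held against the lift and its ribs face the flat sides, so I take it as locked (hand-in gave no verdict).

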